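# Shut the measuring guard's sash onto a long rail

## Task

Lift the blue-framed sash of the measuring guard by its black handle, lay the aluminium rail between the two yellow lines and slide it lengthwise in under the raised sash until it is pushed firmly home, square against the dark stop block inside. Then lower the sash by its handle, gently, until its black lip really rests on top of the rail, and let go. Leave the wooden case, the bottle and the brush where they are.

Things in the scene. Friction and masses are not known exactly. Their poses are not given: they have to be found in the camera images.
- guard: Fixed guard, no top or floor. Origin on the bench under the middle of the sash; x points into the guard, z up. Posts 26 mm square, 200 mm high at y = +-133 mm; the sash runs between them in the plane x = 0. Clear walls 128 mm high at y = +-133 mm and x = 186 mm. Yellow lane lines on the bench at y = +-30 mm, x = -210 to 60 mm.
- stop_face (a point): Middle of the front face of the fixed dark steel stop block inside the guard (block 30 x 80 x 60 mm high), 60 mm behind the sash plane and 22.5 mm above the bench; axes as guard.
- sash: Sliding sash, 236 mm wide, 115 high; origin: underside middle of its blue lower rail, 22 mm above the bench closed, 142 fully up; axes as guard. Stays put; 2 to 11 N moves it. On its front, 4 to 12 mm before the sash plane, is a black sprung lip 228 mm long (gives 6 mm, 2.5 N/mm), clamped to hang 7 to 21 mm below the blue rail: setting unknown; where it meets the aluminium rail must be felt.
- sash_handle (a point): Centre of the sash's black handle bar: 130 mm along y, 14 x 14 mm section, 50 mm in front of the sash plane (38 mm free behind the bar), 98 mm above the sash's origin, moving with it; the sash's top edge is 17 mm higher. 110 mm free between its two brackets. Axes as guard.
- rail: Loose aluminium machine rail (the workpiece), 200 mm long (its x), 38 mm wide (y), 45 mm high (z), about 0.45 kg, flat top with four dark holes. Origin at the centre of its underside. Either end may go in first.
- case: Bystander: closed wooden gauge case, 140 x 75 x 48 mm, origin at the centre of its underside. Leave alone.
- bottle: Bystander: white plastic bottle with a red cap, 60 mm in diameter, 150 mm high, origin at the centre of its underside. Leave alone.
- brush: Bystander: dusting brush lying on the bench, 180 mm long along its x. Leave alone.
Not all that is in view belongs to the job. There is more than one size of the rail; the one meant has the size given above.

How it is judged:
By the outcome, as a careful person would: the job done as asked, in the order asked, and still so for the second after the job is handed in, with the robot touching nothing.
It also fails if it takes over 72 s, if anything falls off the work surface, if the arm or the gripper's body presses on something with over 40 N, if the wrist force passes 120 N, or if a joint passes its speed limit or range.

## Robot

A 6-joint arm with a two-finger parallel gripper is mounted at the origin on the work surface. World frame = base frame: x ahead of the robot, y to its left, z up, the work surface at z = 0. Lengths are in m, angles in rad, forces in N, time in s.
With the tool pointing down it reaches from about 0.35 to 0.975 m from the base axis. Payload 4.9 kg.
Tool frame: the origin (TCP) lies midway between the tips of the shut fingers; the grasp point (between the pads) lies 19 mm behind it (ctrl.hold_point_z is the distance from the TCP to the grasp point, in m); z points along the fingers, y is the line along which they close (so a half turn about z gives the same grasp; the last joint's range is limited). The gripper opens to 85 mm and grips with 20 to 120 N. Pads are 22 mm wide; open, the fingers measure 114 mm over their backs; the gripper's body (76 mm by 85 mm) begins 54 mm behind the grasp point. The pads swing forward as they close: fully open they stand 13 mm farther back than shut.
Start: joints at [-0.119, 0.053, 1.613, -0, 1.476, -0.119], TCP at [0.625, 0, 0.231] pointing down, gripper open.
Joint ranges: [-3.01, 3.01], [-1.01, 2.22], [0.06, 2.58], [-1.02, 4.17], [0.09, 2.62], [-3.14, 3.14]. Speed limits (rad/s): [2.57, 2.57, 3.14, 3.14, 3.14, 3.14].

## Interface

Orientations are given as a rotation vector (axis times angle).
In Python, from station import status, viewer, finish_job, ctrl gives the robot as it stands.
- The arm moves only by the shell command python3 -m jog 'ROWS' [FORCE]. ROWS is JSON, a list of rows, each a list of 7 numbers: the turn, a rotation vector about the tool's x, y, z each as a share of 5 degrees, from -1 to 1, then the shift along the tool's x, y, z each as a share of 30 mm, from -1 to 1, then the opening, from -1 (shut) to 1 (fully open). A call has 1 to 5 rows; each row shifts and turns the commanded pose from where the row before left it, along the tool's axes as they then stand; what a row does not reach is not made up. A row lasts 1/8 s, in which the tool goes at most 62.5 mm and 10.7 degrees, less where a joint would pass 70% of its speed; a pose out of reach is approached as far as the arm can. A call with a number of a shift or a turn outside -1 to 1 is refused whole. A call with a gripper value outside its range is refused whole. The fingers move at their own pace and stop on an object; FORCE is the grip in N (left out, the last holds). Time passes only in rows, so rows that do not move let the fingers close. It gives the time, the measured TCP pose, the force, the opening and the grip force at its end, in the units of the state.
- status.get_obs(): the state, without advancing time (a new reading comes with each control period).
- viewer.get_image(name): name is "scene" or "side" or "wrist"; returns a dict with "img" (480x640x3 uint8, red, green, blue), "fovy" (degrees; the focal length in pixels is half the picture's height over the tangent of half this angle, whatever the lens; pixels are square), "cx", "cy" (the principal point, pixels), "distortion" ([k1, k2, p1, p2, k3] as OpenCV has them; the pictures are not rectified), "rvec" (rotation vector, rad) and "tvec" (3), from world to camera coordinates, as OpenCV has them. Camera axes: x right, y down, z forward; pixel columns grow to the right and rows downward; lengths in m; the calibration is good to about 2 mm. A picture is of the moment at which its call begins. There is no depth.
- finish_job(): hands the job in; it is judged then, once.
The state is a dict: "t": time; "q": joint angles; "dq": joint speeds; "effort": joint torques, N m; "tool_pos": TCP position; "tool_rot": TCP orientation; "contact_force": force on the tool from outside, world axes, zero at the start; "wrist_torque": the same for the moment, N m; "opening": finger opening in m; "grip_force": force on a finger pad.
Only numpy, scipy, OpenCV 4.12 (cv2) and the standard library are available. Lean on these libraries where they do the work, as an engineer would, in place of code of your own. Each camera call takes 0.05 s, during which the arm holds its last target. There are 200 camera calls.

## Working session

There is one attempt and no reset: what is moved stays moved. The work goes in short steps, Python scripts to look and compute and a shell command to move; the robot and the scene stay as the last step left them, time stands still between calls to the robot, and variables do not carry over. Pictures are saved under pics/ and viewed, at most 10 in all, crops included, and the job is handed in when it is done.

```bash
ls; mkdir -p pics; python3 - <<'E'
from station import status, viewer, ctrl
import cv2,numpy as np
o=status.get_obs();print({k:np.round(v,3).tolist() for k,v in o.items()},ctrl.hold_point_z)
for n in("scene","side"):
    d=viewer.get_image(n);cv2.imwrite(f"pics/{n}0.png",d["img"][:,:,::-1]);print(n,d["fovy"],d["cx"],d["cy"],d["distortion"],d["rvec"],d["tvec"], (-cv2.Rodrigues(np.array(d["rvec"]))[0].T@np.array(d["tvec"])))
E
```

```text
pics
{'t': 0.0, 'q': [-0.119, 0.053, 1.614, -0.0, 1.476, -0.119], 'dq': [0.002, -0.001, -0.0, 0.0, 0.0, -0.0], 'effort': [0.0, -39.367, -37.018, -0.0, 0.007, -0.0], 'tool_pos': [0.624, 0.0, 0.23], 'tool_rot': [-2.22, -2.22, 0.002], 'contact_force': [0.19, 0.051, 0.33], 'wrist_torque': [0.026, -0.003, 0.003], 'grip_force': 0.0, 'opening': 0.086} 0.0187
scene 47.10545840205004 308.710181018469 245.83276555579545 [-0.1003791  0.         0.         0.         0.       ] [ 1.94078313  1.24431475 -0.63597873] [-0.1248118  -0.21475154  2.04589992] [ 1.6593049  -0.58417248  1.07370968]
side 45.114526633250804 319.0612555570479 233.5499934601617 [-0.13831465  0.          0.          0.          0.        ] [ 0.30505081 -2.75810139  1.21682263] [0.47383403 0.19529575 1.64630136] [0.18865093 1.16064937 1.26105954]
```

View pics/scene0.png

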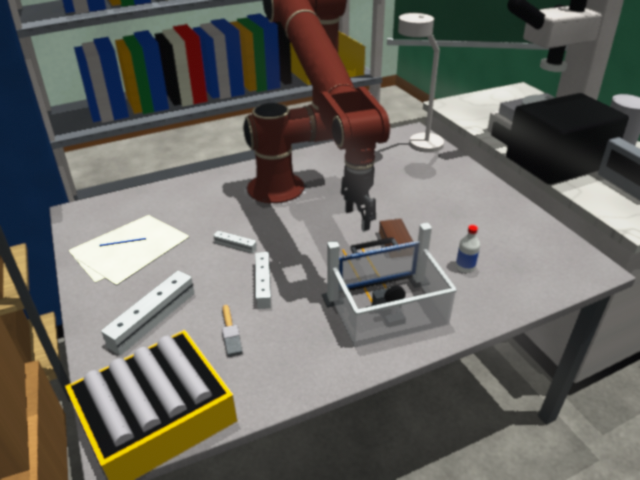

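View pics/side0.png

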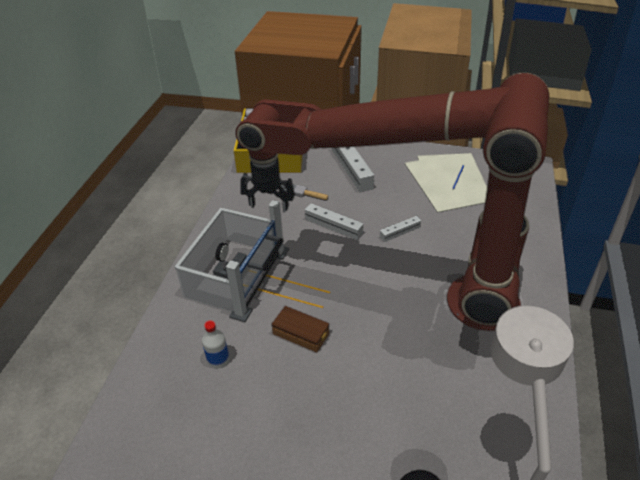

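The scene view shows three rails, at (262,280), (150,310) and (235,241), and the guard around (390,280). The side view shows the same rails at (334,219), (352,165) and (400,227), the lane lines near (300,290), and guard posts at (277,222) and (237,290). Next I'll measure these by masks.

```bash
cat > h.py <<'E'
import cv2,numpy as np
from station import status,viewer
from scipy.spatial.transform import Rotation as R
def cam(n):
    d=viewer.get_image(n);f=240/np.tan(np.radians(d["fovy"])/2)
    d["K"]=np.array([[f,0,d["cx"]],[0,f,d["cy"]],[0,0,1]]);d["D"]=np.array(d["distortion"])
    d["R"]=cv2.Rodrigues(np.array(d["rvec"]))[0];d["t"]=np.array(d["tvec"]);d["c"]=-d["R"].T@d["t"];return d
def rays(d,p):
    u=cv2.undistortPoints(np.array(p,float).reshape(-1,1,2),d["K"],d["D"]).reshape(-1,2)
    return np.c_[u,np.ones(len(u))]@d["R"]
def onz(d,p,z):
    r=rays(d,p);return d["c"]+r*((z-d["c"][2])/r[:,2])[:,None]
def proj(d,P):
    return cv2.projectPoints(np.array(P,float).reshape(-1,1,3),np.array(d["rvec"],float),d["t"],d["K"],d["D"])[0].reshape(-1,2)
def blobs(mask,amin=30):
    cs,_=cv2.findContours(mask.astype(np.uint8),cv2.RETR_EXTERNAL,cv2.CHAIN_APPROX_NONE)
    return sorted([c.reshape(-1,2) for c in cs if cv2.contourArea(c)>amin],key=len,reverse=True)
def save(d,name,box,s):
    x0,y0,x1,y1=box;cv2.imwrite(name,cv2.resize(d["img"][y0:y1,x0:x1,::-1],None,fx=s,fy=s,interpolation=cv2.INTER_CUBIC))
E
python3 - <<'E'
from h import *
for n,roi in(("scene",(200,200,500,350)),("side",(160,190,440,360))):
    d=cam(n);save(d,f"pics/{n}1.png",roi,2.6)
    hsv=cv2.cvtColor(d["img"],cv2.COLOR_RGB2HSV);H,S,V=cv2.split(hsv)
    print(n)
    m=(V>165)&(S<40)
    for c in blobs(m)[:9]:
        P=onz(d,c,0.045)[:,:2]*1000
        print("white",c.mean(0).round(),cv2.minAreaRect(P.astype(np.float32)))
    m=(H>10)&(H<30)&(S>100)&(V>90)
    for c in blobs(m,5):
        if roi[0]<c[0,0]<roi[2] and roi[1]<c[0,1]<roi[3]: print("yellow",c.min(0),c.max(0),cv2.minAreaRect((onz(d,c,0)[:,:2]*1000).astype(np.float32)))
E
```

```text
scene
white [292. 297.] ((407.2366943359375, -24.153076171875), (1521.1846923828125, 1136.3883056640625), 89.84632873535156)
white [213. 144.] ((-414.6949768066406, -139.17474365234375), (314.3424377441406, 387.54571533203125), 75.90677642822266)
white [486. 103.] ((-160.91217041015625, 1185.1102294921875), (385.1051330566406, 616.3529052734375), 0.3034408390522003)
white [604. 206.] ((676.078125, 977.1666259765625), (199.63430786132812, 386.2961730957031), 89.78813934326172)
white [416. 139.] ((-63.3359375, 645.8853759765625), (303.4114074707031, 241.85072326660156), 58.80141830444336)
white [402. 104.] ((-383.08740234375, 787.4735717773438), (169.85989379882812, 395.2960205078125), 67.77754974365234)
white [303. 240.] ((387.40869140625, -54.756507873535156), (60.53895950317383, 391.95977783203125), 86.46952819824219)
white [319. 161.] ((-50.64497375488281, 197.62225341796875), (188.60562133789062, 254.01226806640625), 63.71929168701172)
white [569.  14.] ((-1317.1829833984375, 2788.44921875), (263.68280029296875, 509.70623779296875), 0.15949125587940216)
yellow [223 305] [231 325] 
[... 1014 characters left out ...]
20507812), (49.07880783081055, 188.45428466796875), 32.00646209716797)
white [232. 264.] ((742.0198974609375, 48.545936584472656), (23.880701065063477, 23.632930755615234), 82.5728530883789)
yellow [262 290] [322 307] ((544.5407104492188, 102.11013793945312), (9.196120262145996, 189.33633422851562), 81.95364379882812)
yellow [286 280] [329 292] ((511.84686279296875, 46.11481475830078), (8.08866024017334, 137.56553649902344), 82.09944152832031)
yellow [270 275] [281 279] ((613.5682983398438, 32.15663146972656), (8.055961608886719, 36.28336715698242), 81.28425598144531)
yellow [322 333] [325 337] ((424.47216796875, 213.05209350585938), (15.697773933410645, 5.098962306976318), 80.9858169555664)
```

View pics/side1.png

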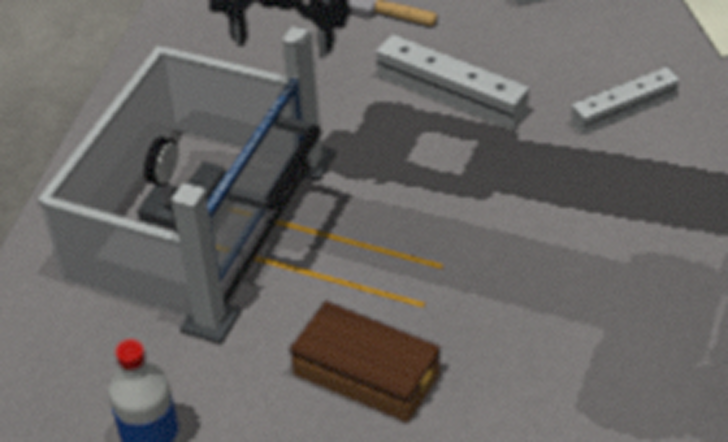

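View pics/scene1.png

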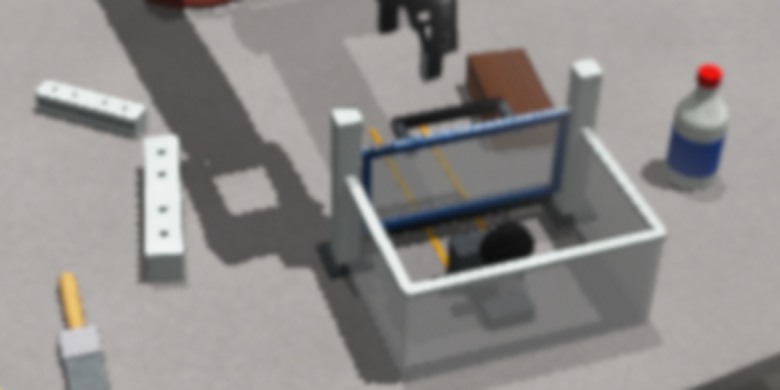

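The crops show the middle-sized rail (side crop 375-525, 40-110), the handle bar in front of the sash, and the case beside the lane. From the first numbers, the rail is about 195x35 mm at (0.493,-0.230), which makes it the right one. The lane lines are 60 mm apart with a yaw of about -8°. I'll refine the guard frame and check it against the posts and handle.

```bash
python3 - <<'E'
from h import *
d=cam("side");s=cam("scene")
H,S,V=cv2.split(cv2.cvtColor(d["img"],cv2.COLOR_RGB2HSV))
m=(H>10)&(H<30)&(S>80)&(V>70);m[:270]=0;m[310:]=0;m[:,:255]=0;m[:,335:]=0
p=np.argwhere(m)[:,::-1];P=onz(d,p,0)[:,:2]*1000
n0=P@np.array([.14,.99]);A=P[n0>147];B=P[n0<147]
ang=[]
for Q in(A,B):
    vx,vy,_,_=cv2.fitLine(Q.astype(np.float32),cv2.DIST_HUBER,0,.01,.01).ravel();ang.append(np.degrees(np.arctan(vy/vx)))
a=np.radians(np.mean(ang));u=np.array([np.cos(a),np.sin(a)]);n=np.array([-u[1],u[0]])
for Q in(A,B): print("n",np.median(Q@n),"u",np.percentile(Q@u,[0,1,99,100]).round(1))
c=(np.median(A@n)+np.median(B@n))/2;u0=(np.percentile(A@u,.5)+np.percentile(B@u,.5))/2+210
O=u0*u+c*n;print("ang",ang,"u0",u0,"c",c,"O",O)
def G(x,y,z):return np.r_[(O+x*u+y*n)/1000,z/1000]
pts=dict(postL=G(0,133,200),postR=G(0,-133,200),handle=G(-50,0,120),hl=G(-50,65,120),hr=G(-50,-65,120),wallL=G(186,133,128),wallR=G(186,-133,128))
for k,v in pts.items(): print(k,v.round(3),"side",proj(d,v).round(1)[0],"scene",proj(s,v).round(1)[0])
# bright regions near posts in scene/side
for nm,im in(("side",d),("scene",s)):
    h,sa,v=cv2.split(cv2.cvtColor(im["img"],cv2.COLOR_RGB2HSV))
    for k in("postL","postR"):
        x,y=proj(im,pts[k])[0].astype(int);w=(v[y-12:y+13,x-12:x+13]);
        print(nm,k);print(w[::2,::2])
# case
mb=(((H<15)|(H>170))&(S>90)&(V<140)&(V>40)).astype(np.uint8);mb[:300]=0;mb[355:]=0;mb[:,:265]=0;mb[:,335:]=0
for b in blobs(mb,50): 
    Q=onz(d,b,.048)[:,:2]*1000-O;print("case",np.c_[Q@u,Q@n].min(0),np.c_[Q@u,Q@n].max(0))
E
```

```text
n 177.063605785072 u [430.5 432.8 621.9 629.9]
n 116.75076552030104 u [429.  431.1 625.7 628.8]
ang [np.float32(-8.095123), np.float32(-7.7959056)] u0 640.8623828363936 c 146.90718565268654 O [655.01725291  56.90960625]
postL [0.673 0.189 0.2  ] side [231.2 263.7] scene [425.7 226.5]
postR [ 0.637 -0.075  0.2  ] side [273.4 202.7] scene [333.  244.5]
handle [0.605 0.064 0.12 ] side [272.1 256.5] scene [372.  248.1]
hl [0.614 0.128 0.12 ] side [262.3 272.1] scene [393.3 243.8]
hr [ 0.597 -0.001  0.12 ] side [281.4 241.8] scene [350.3 252.4]
wallL [0.858 0.163 0.128] side [175.6 265.6] scene [454.4 289.9]
wallR [ 0.821 -0.101  0.128] side [220.6 208.1] scene [356.5 312.1]
side postL
[[ 27 128  73  73  76 122 123 107 108 104 102 105 105]
 [ 36  81  70  73  85 123 118 106 105  78  68  71  82]
 [ 46  83  76  72 110 116 104 108  85  64  68  66  67]
 [ 35  80  79  75 122 110 106  96  66  66  65  68  64]
 [ 22  73  71 103 112 102  99  67  61  65  70  66  43]
 [ 75  41  46  73  88 136 169 143 105  85  67  50  74]
 [ 68  63  61  58  79 172 174 174 175 162  74  48 133]
 [ 62  67  62  68 167 180
[... 1853 characters left out ...]
 143 143 144 143 144 156 172]
 [144 144 144 144 143 143 143 144 144 142 142 147 167]
 [144 145 145 145 144 144 143 143 144 143 142 143 156]
 [146 145 143 144 145 147 144 141 141 142 142 143 147]
 [145 144 144 146 189 212 215 213 206 162 142 143 143]
 [145 146 145 139 189 236 238 238 237 203 148 143 145]
 [145 145 146 134 135 223 230 224 207 177 147 143 144]
 [146 145 145 133  97 140 141 128 118 113 137 152 151]
 [146 144 144 132  91  96 103 103 104 108 137 168 177]
 [154 145 145 132  90  96 102 104 106 113 139 153 186]
 [165 148 146 133  91  95 103 103 106 114 139 139 168]
 [170 152 146 134  92  95 103 104 106 118 145 126 119]]
case [-272.57674366  100.2939672 ] [-119.80223176  213.02577023]
```

```bash
cat >> h.py <<'E'
YAW=np.radians(-7.95);O=np.array([.6550,.0569]);U=np.array([np.cos(YAW),np.sin(YAW)]);N=np.array([-U[1],U[0]])
def g2w(x,y): return O+x/1000*U+y/1000*N
def w2g(p): q=(np.array(p)[:2]-O)*1000;return np.array([q@U,q@N])
def need(xy,z,ydir):
    """remaining move to TCP world xy,z (m), pointing down with tool y along world angle ydir (deg, mod 180): turn/5deg, shift/30mm in tool axes"""
    o=status.get_obs();T=R.from_rotvec(o["tool_rot"]);best=None
    for k in(0,180):
        a=np.radians(ydir+k);y=np.array([np.cos(a),np.sin(a),0]);z_=np.array([0,0,-1.]);x=np.cross(y,z_)
        r=(T.inv()*R.from_matrix(np.c_[x,y,z_])).as_rotvec()
        if best is None or np.linalg.norm(r)<np.linalg.norm(best): best=r
    sh=T.inv().apply(np.r_[xy,z]-o["tool_pos"])
    print("t%.2f"%o["t"],"turn",(np.degrees(best)/5).round(2),"shift",(sh/.03).round(2),"guard",w2g(o["tool_pos"]).round(1),"z %.4f"%o["tool_pos"][2],"F",np.round(o["contact_force"],1),"open %.4f grip %.1f"%(o["opening"],o["grip_force"]))
E
python3 -m jog '[[0,0,0.8,0.7,-0.2,0,0],[0,0,0.8,0.7,-0.2,0,0],[0,0,0,0.7,-0.2,0,0],[0,0,0,0,0,0,0],[0,0,0,0,0,0,0]]'
python3 - <<'E'
from h import *
need(g2w(-50,0),.100,np.degrees(YAW))
d=cam("wrist");save(d,"pics/w1.png",(0,0,640,480),1)
for y in(-65,0,65): print(proj(d,np.r_[g2w(-50,y),.127])[0])
E
```

```text
t: 0.92
tool_pos: [0.6115, 0.0638, 0.2313]
tool_rot: [2.37, 2.062, -0.0]
contact_force: [-0.0, 0.6, -0.2]
opening: 0.0429
grip_force: 0.0
t0.93 turn [ 0.    0.01 -0.  ] shift [-0.03 -0.2   4.38] guard [-44.    0.8] z 0.2313 F [-0.   0.6 -0.2] open 0.0429 grip 0.0
[313.05280763 318.59844011]
[312.55593436 242.55647978]
[311.98501747 155.89555523]
```

View pics/w1.png

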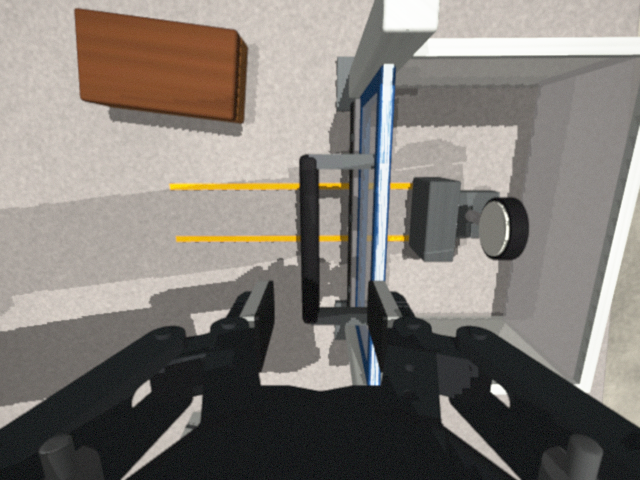

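The wrist view shows the handle bar at columns 302-318, rows 155-322. I predicted column 312, so it agrees within 2 mm, and the lane lines run level, so the yaw is good. Descending now.

```bash
python3 -m jog '[[0,0,0,0,-0.23,0,0],[0,0,0,0,0,0.9,0],[0,0,0,0,0,0.9,0],[0,0,0,0,0,0.9,0],[0,0,0,0,0,0.9,0]]'
python3 -m jog '[[0,0,0,0,0,0.75,0],[0,0,0,0,0,0,0],[0,0,0,0,0,0,-1],[0,0,0,0,0,0,-1],[0,0,0,0,0,0,-1]]' 40
python3 -m jog '[[0,0,0,0,0,0,-1],[0,0,0,0,0,0,-1],[0,0,0,0,0,0,-1]]'
python3 -c "
from h import *
need(g2w(-51,0),.100,np.degrees(YAW))"
```

```text
t: 1.6
tool_pos: [0.6043, 0.0645, 0.1226]
tool_rot: [2.371, 2.06, -0.0]
contact_force: [0.4, -0.2, 0.6]
opening: 0.0427
grip_force: 0.0
t: 2.22
tool_pos: [0.6035, 0.065, 0.1017]
tool_rot: [-2.369, -2.06, 0.003]
contact_force: [-5.9, 0.0, 2.3]
opening: 0.0132
grip_force: 42.1
t: 2.6
tool_pos: [0.6035, 0.065, 0.1017]
tool_rot: [-2.369, -2.06, 0.003]
contact_force: [-5.6, 0.5, 2.5]
opening: 0.0133
grip_force: 42.1
t2.60 turn [-0.03  0.01 -0.  ] shift [-0.03  0.04  0.06] guard [-52.1   0.9] z 0.1017 F [-5.6  0.5  2.5] open 0.0133 grip 42.1
```

Gripped, with a small side load, so I'll shift 2 mm and lift 116 mm.

```bash
python3 -m jog '[[0,0,0,0,-0.05,0,-1],[0,0,0,0,0,-0.3,-1],[0,0,0,0,0,-0.5,-1],[0,0,0,0,0,-0.5,-1],[0,0,0,0,0,-0.5,-1]]'
python3 -m jog '[[0,0,0,0,0,-0.5,-1],[0,0,0,0,0,-0.5,-1],[0,0,0,0,0,-0.5,-1],[0,0,0,0,0,-0.5,-1],[0,0,0,0,0,0,-1]]'
python3 -c "
from h import *
need(g2w(-51,0),.218,np.degrees(YAW))"
```

```text
t: 3.22
tool_pos: [0.6035, 0.065, 0.1537]
tool_rot: [2.37, 2.06, 0.002]
contact_force: [6.3, 0.1, -9.6]
opening: 0.0134
grip_force: 40.3
t: 3.85
tool_pos: [0.6036, 0.0651, 0.2158]
tool_rot: [2.37, 2.06, 0.002]
contact_force: [-0.4, 0.2, 1.1]
opening: 0.0135
grip_force: 41.9
t3.85 turn [ 0.02 -0.   -0.01] shift [-0.03  0.04 -0.07] guard [-52.1   1. ] z 0.2158 F [-0.4  0.2  1.1] open 0.0135 grip 41.9
```

Lifted to about 136 mm. Next I release, go up and turn for the rail.

```bash
python3 -m jog '[[0,0,0,0,0,0,0],[0,0,0,0,0,0,0],[0,0,0,0,0,0,0],[0,0,0,0,0,-1,0],[0,0,0,0,0,-1,0]]'
python3 -m jog '[[0,0,-1,0,-0.5,-0.3,1],[0,0,-1,0,-0.5,0,1],[0,0,-1,0,-0.5,0,1],[0,0,-1,0,-0.5,0,1],[0,0,-1,0,-0.5,0,1]]'
python3 -m jog '[[0,0,-1,-0.5,-0.5,0,1],[0,0,-1,-0.5,-0.5,0,1],[0,0,-1,-0.5,-0.5,0,1],[0,0,-1,-0.5,-0.5,0,1],[0,0,-1,-0.5,-0.5,0,1]]'
python3 -m jog '[[0,0,-1,0,-0.9,0,1],[0,0,-1,0,-0.9,0,1],[0,0,-1,0,-0.9,0,1],[0,0,-1,0,-0.9,0,1],[0,0,-1,0,-0.9,0,1]]'
python3 - <<'E'
from h import *
need([.422,-.206],.1,71)
d=cam("scene");save(d,"pics/s2.png",(200,180,480,350),2.6)
d=cam("side")
H,S,V=cv2.split(cv2.cvtColor(d["img"],cv2.COLOR_RGB2HSV))
for t in(120,140,155,165):
  for c in blobs((V>t)&(S<45)):
    m=c.mean(0)
    if abs(m-[333,217]).max()<15:
        r=cv2.minAreaRect((onz(d,c,0.045)[:,:2]*1000).astype(np.float32));print(t,r)
E
```

```text
t: 4.47
tool_pos: [0.6028, 0.0652, 0.275]
tool_rot: [-2.37, -2.06, 0.001]
contact_force: [0.1, 0.2, -0.1]
opening: 0.043
grip_force: 0.0
t: 5.1
tool_pos: [0.5282, 0.0626, 0.2839]
tool_rot: [1.865, 2.528, 0.0]
contact_force: [0.5, -0.4, -0.4]
opening: 0.0853
grip_force: 0.0
t: 5.72
tool_pos: [0.496, -0.0381, 0.284]
tool_rot: [1.273, 2.871, 0.0]
contact_force: [0.0, 1.2, 0.2]
opening: 0.0857
grip_force: 0.0
t: 6.35
tool_pos: [0.4132, -0.1437, 0.284]
tool_rot: [0.622, 3.079, -0.0]
contact_force: [0.7, -0.2, -0.3]
opening: 0.0853
grip_force: 0.0
t6.35 turn [-0.    0.01 -0.77] shift [-1.07 -1.8   6.13] guard [-211.7 -232.1] z 0.2840 F [ 0.7 -0.2 -0.3] open 0.0853 grip 0.0
120 ((520.0576782226562, -256.2275390625), (89.91071319580078, 264.2001647949219), 75.41460418701172)
140 ((493.5881042480469, -230.506591796875), (37.556854248046875, 198.2418975830078), 71.0158462524414)
155 ((492.38616943359375, -230.24237060546875), (34.54663848876953, 195.01390075683594), 71.023193359375)
165 ((527.0023803710938, -241.24533081054688), (30.215503692626953, 116.70379638671875), 70.60836791992188)
```

View pics/s2.png

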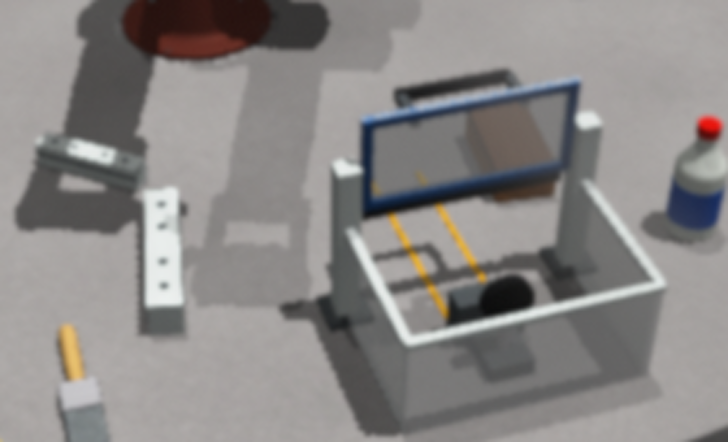

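The sash stays raised. The rail measures 198x37.6 mm, centred at (0.4936,-0.2305) with a yaw of -19°. I'll descend on its near part.

```bash
python3 -m jog '[[0,0,-0.77,0,0,0,1],[0,0,0,-0.53,-0.9,1,1],[0,0,0,-0.53,-0.9,1,1],[0,0,0,0,0,1,1],[0,0,0,0,0,1,1]]'
python3 -m jog '[[0,0,0,0,0,1,1],[0,0,0,0,0,1,1],[0,0,0,0,0,1,1],[0,0,0,0,0,0,1]]'
python3 - <<'E'
from h import *
need([.4227,-.2061],.006,71)
d=cam("wrist");save(d,"pics/w2.png",(0,0,640,480),1)
a=np.radians(-19);u=np.array([np.cos(a),np.sin(a)]);n=np.array([-u[1],u[0]]);c=np.array([.4936,-.2305])
for x,y in((-.1,.019),(-.1,-.019),(.1,.019),(.1,-.019)): print(x,y,proj(d,np.r_[c+x*u+y*n,.045])[0].round())
E
```

```text
t: 7.08
tool_pos: [0.4265, -0.2042, 0.1629]
tool_rot: [0.525, 3.097, 0.001]
contact_force: [0.6, 0.6, 0.4]
opening: 0.085
grip_force: 0.0
t: 7.58
tool_pos: [0.4246, -0.2027, 0.0713]
tool_rot: [-0.522, -3.093, -0.005]
contact_force: [-0.6, -0.0, 0.4]
opening: 0.0852
grip_force: 0.0
t7.58 turn [ 0.02 -0.06 -0.03] shift [ 0.01 -0.13  2.17] guard [-192.3 -289. ] z 0.0713 F [-0.6 -0.   0.4] open 0.0852 grip 0.0
-0.1 0.019 [346. 231.]
-0.1 -0.019 [274. 231.]
0.1 0.019 [342. 519.]
0.1 -0.019 [285. 519.]
```

View pics/w2.png

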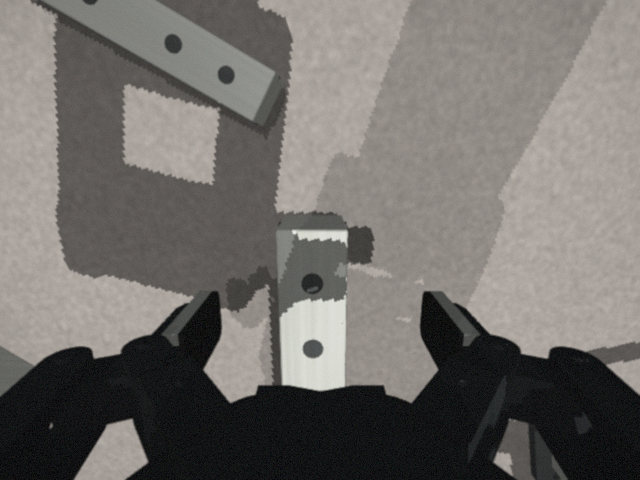

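The rail end is at row 231, columns 278-348. I predicted 274-346, so it matches. Descending and gripping.

```bash
python3 -m jog '[[0,0,0,0,-0.1,1,1],[0,0,0,0,0,0.8,1],[0,0,0,0,0,0.35,1],[0,0,0,0,0,0,-1],[0,0,0,0,0,0,-1]]' 100
python3 -m jog '[[0,0,0,0,0,0,-1],[0,0,0,0,0,0,-1],[0,0,0,0,0,0,-1],[0,0,0,0,0,0,-1]]'
python3 -m jog '[[0,0,0,0,0,-0.2,-1],[0,0,0,0,0,-0.3,-1],[0,0,0,0,0,0,-1]]'
python3 -c "
from h import *
need(g2w(-225,0),.02,np.degrees(YAW)+90)"
```

```text
t: 8.25
tool_pos: [0.4262, -0.208, 0.0108]
tool_rot: [0.522, 3.095, -0.002]
contact_force: [-0.3, 0.6, 0.1]
opening: 0.0514
grip_force: 0.0
t: 8.75
tool_pos: [0.4263, -0.2083, 0.011]
tool_rot: [0.522, 3.095, -0.002]
contact_force: [-0.9, 0.2, 6.3]
opening: 0.0365
grip_force: 101.0
t: 9.12
tool_pos: [0.4252, -0.2075, 0.0248]
tool_rot: [0.522, 3.097, -0.001]
contact_force: [-0.2, 0.5, -4.0]
opening: 0.0367
grip_force: 100.2
t9.12 turn [-0.    0.01 -2.24] shift [3.01 9.38 0.15] guard [-191.1 -293.6] z 0.0248 F [-0.2  0.5 -4. ] open 0.0367 grip 100.2
```

```bash
python3 -m jog '[[0,0,-0.75,0.4,0,0,-1],[0,0,-0.75,0.4,0,0,-1],[0,0,-0.74,0.4,0,0,-1],[0,0,0,0,0.6,0,-1],[0,0,0,0,0.8,0,-1]]'
python3 -m jog '[[0,0,0,0,0.9,0,-1],[0,0,0,0,0.9,0,-1],[0,0,0,0,0.9,0,-1],[0,0,0,0,0.9,0,-1],[0,0,0,0,0.9,0,-1]]'
python3 -m jog '[[0,0,0,0,0.9,0,-1],[0,0,0,0,0.9,0,-1],[0,0,0,0,0.9,0,-1],[0,0,0,0,0.6,0,-1],[0,0,0,0,0,0,-1]]'
python3 - <<'E'
from h import *
need(g2w(-225,0),.011,np.degrees(YAW)+90)
d=cam("side");save(d,"pics/s3.png",(160,190,440,360),2.6)
for x,y in((-254,19),(-254,-19),(-54,19),(-54,-19)): print(x,y,((proj(d,np.r_[g2w(x,y),.058])[0]-[160,190])*2.6).round())
E
```

```text
t: 9.75
tool_pos: [0.3963, -0.1553, 0.0242]
tool_rot: [0.221, 3.134, 0.001]
contact_force: [-0.0, 0.1, -3.2]
opening: 0.037
grip_force: 100.6
t: 10.38
tool_pos: [0.4149, -0.0207, 0.0242]
tool_rot: [-0.219, -3.134, -0.001]
contact_force: [0.0, 0.3, -3.3]
opening: 0.0368
grip_force: 100.6
t: 11.0
tool_pos: [0.4283, 0.0772, 0.0241]
tool_rot: [-0.215, -3.134, -0.001]
contact_force: [-0.6, 0.5, -2.6]
opening: 0.0368
grip_force: 100.9
t11.00 turn [ 0.   -0.01  0.02] shift [-0.08  0.38  0.44] guard [-227.3  -11.3] z 0.0241 F [-0.6  0.5 -2.6] open 0.0368 grip 100.9
-254 19 [462. 272.]
-254 -19 [474. 247.]
-54 19 [292. 225.]
-54 -19 [306. 202.]
```

View pics/s3.png

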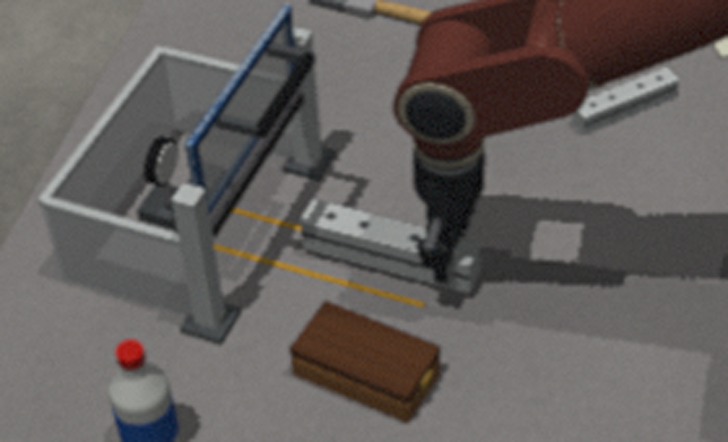

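The rail hangs level with its front end near crop (305,225), slightly off the lane centre, and the sash is still up. I'll centre it and lay it down.

```bash
python3 -m jog '[[0,0,0,0,0.38,0,-1],[0,0,0,0,0,0,-1],[0,0,0,0,0,0.25,-1],[0,0,0,0,0,0.15,-1],[0,0,0,0,0,0,-1]]'
python3 -m jog '[[0,0,0,0,0,0.03,-1],[0,0,0,0,0,0,0],[0,0,0,0,0,0,0],[0,0,0,0,0,0,0]]'
python3 - <<'E'
from h import *
need(g2w(-115,0),.011,np.degrees(YAW)+90)
d=cam("side");H,S,V=cv2.split(cv2.cvtColor(d["img"],cv2.COLOR_RGB2HSV))
for t in(140,150,160):
  for c in blobs((V>t)&(S<45)):
    if 270<c.mean(0)[0]<340 and 260<c.mean(0)[1]<300:
        P=onz(d,c,.045);g=np.array([w2g(p) for p in P]);print(t,len(c),cv2.minAreaRect(g.astype(np.float32)),g.min(0),g.max(0))
w=cam("wrist");save(w,"pics/w3.png",(0,0,640,480),1)
E
```

```text
t: 11.68
tool_pos: [0.4299, 0.0865, 0.0119]
tool_rot: [-0.218, -3.133, 0.0]
contact_force: [0.5, -0.6, -3.2]
opening: 0.0365
grip_force: 101.2
t: 12.18
tool_pos: [0.4308, 0.0868, 0.012]
tool_rot: [0.218, 3.133, 0.0]
contact_force: [0.3, -0.9, -0.5]
opening: 0.0429
grip_force: 0.0
t12.18 turn [0.   0.02 0.  ] shift [-3.71  0.05  0.04] guard [-226.2   -1.4] z 0.0120 F [ 0.3 -0.9 -0.5] open 0.0429 grip 0.0
140 113 ((-123.3127670288086, -0.7567062377929688), (133.7331085205078, 37.413150787353516), 0.603009045124054) [-190.35621352  -19.00547147] [-56.60854997  18.63574029]
150 69 ((-95.92478942871094, -0.4927101135253906), (70.02860260009766, 36.67844009399414), 0.17819902300834656) [-130.98079184  -18.89012809] [-60.96670191  17.88620969]
160 65 ((-95.6296615600586, -0.0329437255859375), (64.65143585205078, 34.945770263671875), 1.3516777753829956) [-128.291844    -17.89403391] [-63.68838579  17.26427649]
```

View pics/w3.png

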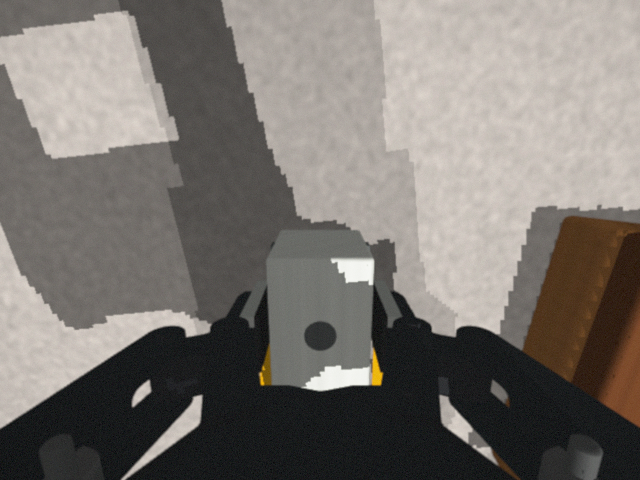

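The rail lies centred in the lane (y about -0.7 mm) and straight, its front at guard x of about -56. I'll regrip and slide it.

```bash
python3 -m jog '[[0,0,0,0,0,0,-1],[0,0,0,0,0,0,-1],[0,0,0,-0.3,0,0,-1],[0,0,0,-0.6,0.02,0,-1],[0,0,0,-0.6,0.02,0,-1]]' 60
python3 -m jog '[[0,0,0,-0.6,0,0,-1],[0,0,0,-0.6,0,0,-1],[0,0,0,-0.5,0,0,-1],[0,0,0,-0.2,0,0,-1],[0,0,0,0,0,0,-1]]'
python3 -c "
from h import *
need(g2w(-111,0),.012,np.degrees(YAW)+90)"
```

```text
t: 12.9
tool_pos: [0.4746, 0.082, 0.0118]
tool_rot: [-0.217, -3.131, -0.0]
contact_force: [-6.9, 0.7, 10.2]
opening: 0.0373
grip_force: 62.1
t: 13.52
tool_pos: [0.5321, 0.0739, 0.0119]
tool_rot: [0.218, 3.133, 0.0]
contact_force: [1.0, 0.9, 4.0]
opening: 0.037
grip_force: 61.6
t13.53 turn [ 0.    0.01 -0.  ] shift [-0.44  0.01 -0.  ] guard [-124.1   -0.2] z 0.0119 F [1.  0.9 4. ] open 0.0370 grip 61.6
```

Now slow steps until contact.

```bash
python3 -m jog '[[0,0,0,-0.15,0,0,-1],[0,0,0,-0.1,0,0,-1],[0,0,0,0,0,0,-1]]'
python3 -m jog '[[0,0,0,-0.06,0,0,-1],[0,0,0,0,0,0,-1]]'
python3 -m jog '[[0,0,0,-0.06,0,0,-1],[0,0,0,0,0,0,-1]]'
python3 -c "
from h import *
need(g2w(-111,0),.012,np.degrees(YAW)+90)"
```

```text
t: 13.9
tool_pos: [0.5384, 0.0731, 0.0118]
tool_rot: [-0.217, -3.133, -0.0]
contact_force: [-3.2, 1.2, 5.7]
opening: 0.0373
grip_force: 62.0
t: 14.15
tool_pos: [0.5399, 0.0729, 0.0118]
tool_rot: [-0.217, -3.132, -0.0]
contact_force: [-5.8, 1.1, 8.0]
opening: 0.0371
grip_force: 61.9
t: 14.4
tool_pos: [0.5417, 0.0726, 0.0118]
tool_rot: [-0.217, -3.132, -0.0]
contact_force: [-4.5, 1.4, 7.4]
opening: 0.0372
grip_force: 61.9
t14.40 turn [ 0.   -0.02  0.  ] shift [-0.11  0.   -0.01] guard [-1.144e+02 -1.000e-01] z 0.0118 F [-4.5  1.4  7.4] open 0.0372 grip 61.9
```

```bash
for i in 1; do python3 -m jog '[[0,0,0,-0.06,0,0,-1],[0,0,0,0,0,0,-1]]'; done
python3 -m jog '[[0,0,0,-0.06,0,0,-1],[0,0,0,0,0,0,-1]]'
python3 -m jog '[[0,0,0,-0.06,0,0,-1],[0,0,0,0,0,0,-1]]'
python3 -c "
from h import *
need(g2w(-111,0),.012,np.degrees(YAW)+90)"
```

```text
t: 14.65
tool_pos: [0.5435, 0.0724, 0.0119]
tool_rot: [-0.217, -3.132, -0.0]
contact_force: [-5.1, 0.9, 8.0]
opening: 0.0372
grip_force: 61.9
t: 14.9
tool_pos: [0.5437, 0.0723, 0.0118]
tool_rot: [-0.217, -3.128, -0.0]
contact_force: [-11.9, 1.0, 14.1]
opening: 0.0373
grip_force: 62.8
t: 15.15
tool_pos: [0.5437, 0.0723, 0.0118]
tool_rot: [-0.216, -3.123, -0.0]
contact_force: [-18.5, 1.2, 20.1]
opening: 0.0373
grip_force: 63.6
t15.15 turn [-0.01 -0.12  0.01] shift [-0.05  0.   -0.01] guard [-1.124e+02 -1.000e-01] z 0.0118 F [-18.5   1.2  20.1] open 0.0373 grip 63.6
```

Contact at guard x -112.4, as expected for home. I'll release, then give a final square push on the rear end with the fingers shut.

```bash
python3 -m jog '[[0,0,0,0,0,0,0.3],[0,0,0,0,0,0,0.3],[0,0,0,0,0,0,0.3]]'
python3 -m jog '[[0,0,0,0.7,0,0,0.3],[0,0,0,0.9,0,-0.5,0.3],[0,0,0,0.5,0,-1,-1],[0,0,0,0,0,-1,-1],[0,0,0,0,0,0,-1]]'
python3 -c "
from h import *
need(g2w(-170,-.3),.012,np.degrees(YAW)+90)
d=cam('side');H,S,V=cv2.split(cv2.cvtColor(d['img'],cv2.COLOR_RGB2HSV))
cv2.imwrite('pics/x.png',d['img'][:,:,::-1])
for t in(130,145,155):
  for c in blobs((V>t)&(S<45)):
    m=c.mean(0)
    if 255<m[0]<320 and 245<m[1]<300:
      g=np.array([w2g(p) for p in onz(d,c,.045)]);print(t,cv2.minAreaRect(g.astype(np.float32)),g.min(0),g.max(0))"
```

```text
t: 15.52
tool_pos: [0.5476, 0.0715, 0.0111]
tool_rot: [-0.218, -3.134, -0.0]
contact_force: [0.1, -0.5, 0.2]
opening: 0.0557
grip_force: 0.0
t: 16.15
tool_pos: [0.4875, 0.0803, 0.0892]
tool_rot: [0.217, 3.128, 0.001]
contact_force: [-0.5, -0.4, -0.4]
opening: 0.0016
grip_force: 0.0
t16.15 turn [ 0.01  0.07 -0.  ] shift [ 0.05 -0.01  2.57] guard [-169.1    0. ] z 0.0892 F [-0.5 -0.4 -0.4] open 0.0016 grip 0.0
130 ((-85.80696105957031, -0.23981666564941406), (109.13272094726562, 39.60661697387695), 0.6059945225715637) [-140.52168617  -20.00890712] [-31.40692166  20.01772474]
130 ((9.054123878479004, 0.8376140594482422), (36.9056510925293, 29.20011329650879), 87.68670654296875) [ -5.26004867 -17.51445729] [24.22552558 19.57909361]
130 ((-44.388427734375, -7.961058616638184), (18.590566635131836, 35.37248229980469), 88.09785461425781) [-62.09482336 -17.77853991] [-26.70347138   1.43473125]
145 ((-104.73613739013672, 2.142873764038086), (34.17174530029297, 69.47110748291016), 86.34268951416016) [-139.04566969  -16.29858337] [-69.13030912  17.88620969]
145 ((9.674957275390625, 1.6301288604736328), (24.504165649414062, 34.67008972167969), 2.3212125301361084) [ -3.23279    -16.12133449] [21.44912347 18.56794517]
145 ((-44.98097229003906, -8.270524978637695), (16.697263717651367, 32.5692024230957), 86.20299530029297) [-60.99045156 -16.38107094] [-28.41595898   0.43006097]
```

```bash
python3 -m jog '[[0,0,0,0,0,0.9,-1],[0,0,0,0,0,0.9,-1],[0,0,0,0,0,0.6,-1],[0,0,0,0,0,0,-1]]'
python3 -m jog '[[0,0,0,-0.25,0,0,-1],[0,0,0,-0.25,0,0,-1],[0,0,0,0,0,0,-1]]'
python3 -m jog '[[0,0,0,-0.1,0,0,-1],[0,0,0,-0.1,0,0,-1],[0,0,0,0,0,0,-1]]'
python3 -c "
from h import *
need(g2w(-151,-.3),.015,np.degrees(YAW)+90)"
```

```text
t: 16.7
tool_pos: [0.4832, 0.0802, 0.0118]
tool_rot: [-0.218, -3.129, 0.001]
contact_force: [-0.7, 0.1, -0.6]
opening: 0.0001
grip_force: 0.0
t: 17.08
tool_pos: [0.5019, 0.0781, 0.0156]
tool_rot: [0.218, 3.132, 0.0]
contact_force: [-0.1, 0.2, 0.1]
opening: 0.0001
grip_force: 0.0
t: 17.45
tool_pos: [0.5032, 0.0778, 0.0137]
tool_rot: [-0.217, -3.126, -0.0]
contact_force: [-9.4, 0.3, 6.8]
opening: -0.0001
grip_force: 4.9
t17.45 turn [-0.   -0.09  0.  ] shift [-0.07 -0.   -0.04] guard [-153.2   -0.3] z 0.0137 F [-9.4  0.3  6.8] open -0.0001 grip 4.9
```

```bash
python3 -m jog '[[0,0,0,-0.1,0,0,-1],[0,0,0,0,0,0,-1]]'
python3 -m jog '[[0,0,0,-0.08,0,0,-1],[0,0,0,0,0,0,-1]]'
python3 -m jog '[[0,0,0,0.3,0,0,-1],[0,0,0,0.7,0,0,-1],[0,0,0,0,0,-1,-1],[0,0,0,0,0,-1,-1],[0,0,0,0,0,-1,-1]]'
python3 -c "
from h import *
need(g2w(-52,1),.275,np.degrees(YAW));print(status.get_obs()['q'])"
```

```text
t: 17.7
tool_pos: [0.5031, 0.0778, 0.0129]
tool_rot: [-0.216, -3.119, -0.0]
contact_force: [-19.0, 2.6, 12.1]
opening: 0.0
grip_force: 9.5
t: 17.95
tool_pos: [0.503, 0.0778, 0.0122]
tool_rot: [-0.216, -3.112, -0.0]
contact_force: [-26.3, 3.3, 16.9]
opening: -0.0
grip_force: 13.2
t: 18.58
tool_pos: [0.4819, 0.0808, 0.1056]
tool_rot: [0.218, 3.133, -0.0]
contact_force: [0.1, -0.2, 0.8]
opening: 0.0002
grip_force: 0.0
t18.57 turn [1.0e-02 1.0e-02 1.8e+01] shift [-4.1   0.04 -5.64] guard [-174.7   -0.3] z 0.1056 F [ 0.1 -0.2  0.8] open 0.0002 grip 0.0
[ 1.36644370e-02 -1.67110981e-01  2.04097132e+00 -1.11727282e-04
  1.26651008e+00 -1.41831589e+00]
```

Home at 26 N. Back to the handle: up, turn 90°, then over the bar.

```bash
python3 -m jog '[[0,0,1,0,0,-1,-1],[0,0,1,0,0,-1,-1],[0,0,1,0,0,-1,-1],[0,0,1,0,0,-1,-1],[0,0,1,0,0,-1,-1]]' 40
python3 -m jog '[[0,0,1,0,0,-1,0],[0,0,1,0,0,0,0],[0,0,1,0,0,0,0],[0,0,1,0,0,0,0],[0,0,1,0,0,0,0]]'
python3 -m jog '[[0,0,1,0,0,0,0],[0,0,1,0,0,0,0],[0,0,1,0,0,0,0],[0,0,1,0,0,0,0],[0,0,1,0,0,0,0]]'
python3 -m jog '[[0,0,1,0,0,0,0],[0,0,1,0,0,0,0],[0,0,1,0,0,0,0],[0,0,0,0,0,0,0]]'
python3 -c "
from h import *
need(g2w(-52,1),.275,np.degrees(YAW))"
```

```text
t: 19.2
tool_pos: [0.4819, 0.0807, 0.2557]
tool_rot: [0.895, 3.01, 0.001]
contact_force: [-0.5, -0.3, 0.2]
opening: 0.0003
grip_force: 0.0
t: 19.82
tool_pos: [0.4819, 0.0808, 0.2846]
tool_rot: [1.525, 2.745, 0.001]
contact_force: [0.4, -0.6, -0.0]
opening: 0.0427
grip_force: 0.0
t: 20.45
tool_pos: [0.4819, 0.0808, 0.2846]
tool_rot: [2.084, 2.35, 0.001]
contact_force: [0.1, 0.2, 0.5]
opening: 0.0426
grip_force: 0.0
t: 20.95
tool_pos: [0.4818, 0.0808, 0.2846]
tool_rot: [2.369, 2.063, 0.001]
contact_force: [-0.3, -0.9, 0.8]
opening: 0.0425
grip_force: 0.0
t20.95 turn [ 0.01 -0.    0.01] shift [0.04 4.09 0.32] guard [-174.8   -0.3] z 0.2846 F [-0.3 -0.9  0.8] open 0.0425 grip 0.0
```

```bash
python3 -m jog '[[0,0,0,0.04,0.8,0,0],[0,0,0,0,0.9,0,0],[0,0,0,0,0.9,0,0],[0,0,0,0,0.9,0,0],[0,0,0,0,0.57,0,0]]'
python3 -m jog '[[0,0,0,0,0,0,0],[0,0,0,0,0,0.8,0],[0,0,0,0,0,0.8,0],[0,0,0,0,0,0.65,0],[0,0,0,0,0,0,0]]'
python3 -c "
from h import *
need(g2w(-52,1),.2158,np.degrees(YAW))"
```

```text
t: 21.58
tool_pos: [0.6039, 0.0648, 0.2842]
tool_rot: [2.369, 2.064, 0.0]
contact_force: [-0.4, -0.6, -0.3]
opening: 0.0427
grip_force: 0.0
t: 22.2
tool_pos: [0.6013, 0.0652, 0.2148]
tool_rot: [-2.368, -2.061, 0.004]
contact_force: [-0.1, 0.1, 0.5]
opening: 0.0427
grip_force: 0.0
t22.20 turn [-0.04  0.01  0.01] shift [ 0.01  0.08 -0.03] guard [-54.3   0.8] z 0.2148 F [-0.1  0.1  0.5] open 0.0427 grip 0.0
```

```bash
python3 -m jog '[[0,0,0,0,0.06,0,-1],[0,0,0,0,0,0,-1],[0,0,0,0,0,0,-1],[0,0,0,0,0,0,-1]]' 40
python3 -m jog '[[0,0,0,0,0,0.3,-1],[0,0,0,0,0,0.5,-1],[0,0,0,0,0,0.5,-1],[0,0,0,0,0,0.4,-1],[0,0,0,0,0,0.2,-1]]'
python3 -m jog '[[0,0,0,0,0,0.05,-1],[0,0,0,0,0,0.05,-1],[0,0,0,0,0,0,-1]]'
python3 -c "
from h import *
need(g2w(-52,1),.14,np.degrees(YAW))"
```

```text
t: 22.7
tool_pos: [0.6036, 0.0651, 0.218]
tool_rot: [-2.368, -2.061, 0.003]
contact_force: [-6.2, 1.3, 2.1]
opening: 0.0131
grip_force: 43.0
t: 23.32
tool_pos: [0.6035, 0.0651, 0.1604]
tool_rot: [-2.368, -2.061, 0.004]
contact_force: [-7.6, 1.2, 4.1]
opening: 0.0132
grip_force: 43.2
t: 23.7
tool_pos: [0.6035, 0.0651, 0.1577]
tool_rot: [-2.368, -2.061, 0.004]
contact_force: [-6.5, -0.0, 1.7]
opening: 0.0129
grip_force: 43.0
t23.70 turn [-0.04  0.    0.01] shift [0.   0.01 0.59] guard [-52.1   1. ] z 0.1577 F [-6.5 -0.   1.7] open 0.0129 grip 43.0
```

```bash
p(){ grep -E "tool_pos|contact"; }
python3 -m jog '[[0,0,0,0,0,0.1,-1],[0,0,0,0,0,0.1,-1]]'|p
python3 -m jog '[[0,0,0,0,0,0.07,-1]]'|p
python3 -m jog '[[0,0,0,0,0,0.07,-1]]'|p
python3 -m jog '[[0,0,0,0,0,0.07,-1]]'|p
```

```text
tool_pos: [0.6036, 0.0651, 0.152]
contact_force: [-7.7, 0.8, 3.7]
tool_pos: [0.6035, 0.0651, 0.1498]
contact_force: [-6.8, 0.8, 3.2]
tool_pos: [0.6035, 0.0651, 0.1477]
contact_force: [-6.6, 0.3, 3.1]
tool_pos: [0.6036, 0.0651, 0.1456]
contact_force: [-6.8, 0.1, 3.3]
```

Baseline while moving is about 3.2 N. Continuing in 2 mm steps, and I'll stop at the rise.

```bash
p(){ grep -E "tool_pos|contact"; }
python3 -m jog '[[0,0,0,0,0,0.06,-1]]'|p
python3 -m jog '[[0,0,0,0,0,0.06,-1]]'|p
```

```text
tool_pos: [0.6036, 0.0651, 0.1439]
contact_force: [-8.9, 0.8, 5.3]
tool_pos: [0.6036, 0.0651, 0.1428]
contact_force: [-10.4, -0.0, 8.9]
```

```bash
p(){ grep -E "tool_pos|contact"; }
python3 -m jog '[[0,0,0,0,0,0.05,-1]]'|p
```

```text
tool_pos: [0.6036, 0.0651, 0.1419]
contact_force: [-12.5, 0.5, 10.5]
```

The lip has met the rail: force rose from 3 to 10.5 N, and about 2.5 mm of spring is compressed. I'll settle and let go.

```bash
python3 -m jog '[[0,0,0,0,0,-0.03,-1],[0,0,0,0,0,0,-1]]'
python3 -m jog '[[0,0,0,0,0,0,-0.3],[0,0,0,0,0,0,0],[0,0,0,0,0,0,0],[0,0,0,0,0,0,0]]'
python3 -m jog '[[0,0,0,0,0,-0.5,0],[0,0,0,0,0,-1,0],[0,0,0,0,0,-1,0],[0,0,0,0,0,-1,0],[0,0,0,0,0,-1,0]]'
python3 -m jog '[[0,0,0,0,-1,-0.7,0],[0,0,0,0,-1,0,0],[0,0,0,0,-1,0,0],[0,0,0,-1,-1,0,0],[0,0,0,0,0,0,0]]'
python3 - <<'E'
from h import *
need(g2w(-52,1),.14,np.degrees(YAW))
d=cam("side");save(d,"pics/s4.png",(160,190,360,340),4)
H,S,V=cv2.split(cv2.cvtColor(d['img'],cv2.COLOR_RGB2HSV))
for t in(130,145):
  for c in blobs((V>t)&(S<45)):
    m=c.mean(0)
    if 255<m[0]<320 and 245<m[1]<300:
      g=np.array([w2g(p) for p in onz(d,c,.045)]);print(t,cv2.minAreaRect(g.astype(np.float32)))
for z in(.165,.172,.179):print(z,[((proj(d,np.r_[g2w(0,y),z])[0]-[160,190])*4).round() for y in(-110,110)])
E
```

```text
t: 24.95
tool_pos: [0.6036, 0.0651, 0.1418]
tool_rot: [-2.368, -2.061, 0.004]
contact_force: [-8.4, -0.7, 4.7]
opening: 0.0135
grip_force: 43.4
t: 25.45
tool_pos: [0.6048, 0.0648, 0.1405]
tool_rot: [2.37, 2.062, 0.0]
contact_force: [0.1, 0.6, 0.8]
opening: 0.0427
grip_force: 0.0
t: 26.08
tool_pos: [0.6048, 0.0648, 0.2778]
tool_rot: [2.369, 2.061, 0.002]
contact_force: [-0.4, 0.3, -0.1]
opening: 0.0426
grip_force: 0.0
t: 26.7
tool_pos: [0.4805, 0.0511, 0.2979]
tool_rot: [2.37, 2.059, 0.003]
contact_force: [0.9, -0.3, 0.9]
opening: 0.0426
grip_force: 0.0
t26.70 turn [ 0.03 -0.   -0.01] shift [1.03 3.99 5.27] guard [-172.   -29.9] z 0.2979 F [ 0.9 -0.3  0.9] open 0.0426 grip 0.0
130 ((-107.16036224365234, 1.0837783813476562), (68.75286865234375, 35.858341217041016), 1.3630273342132568)
130 ((-37.50833511352539, 1.0865402221679688), (33.690704345703125, 36.25204849243164), 1.4039397239685059)
145 ((-116.96827697753906, 9.628318786621094), (51.8258171081543, 23.427227020263672), 20.0463809967041)
0.165 [array([444., 107.]), array([307., 309.])]
0.172 [array([443.,  99.]), array([306., 301.])]
0.179 [array([443.,  92.]), array([305., 294.])]
```

View pics/s4.png

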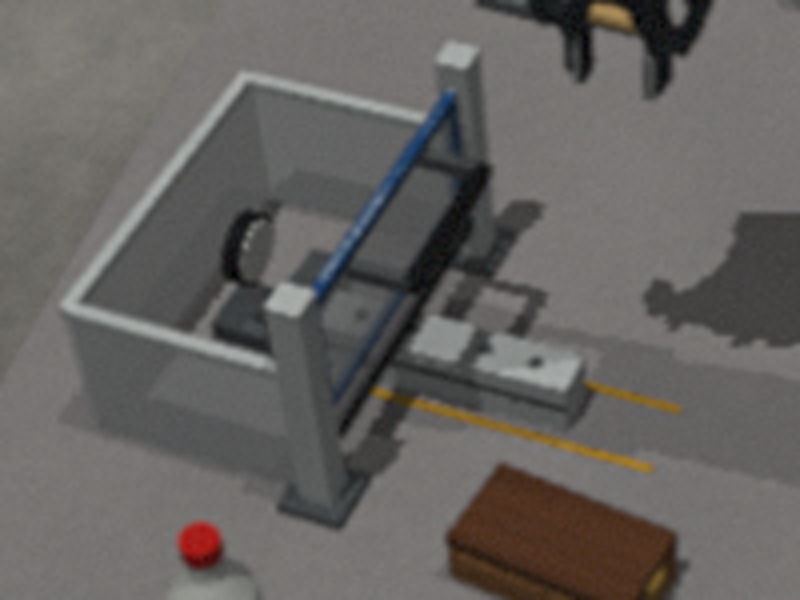

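The final view shows the sash down on the rail, with its top edge running from (445,97) to (318,288), which is about z 0.177. The rail is square in the lane with its rear end at about (575,380), and the case and bottle haven't moved.

```bash
python3 -c "
from station import finish_job
print(finish_job())"
```

```text
the job is handed in; nothing more can be done
None
```

The job is handed in at about 27 s of the 72 s: the rail was pushed home and square against the stop at 26 N, the sash was lowered until its lip was felt pressing on the rail, and the handle was released with the arm clear; no verdict came back.

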